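# Start a slide scan from the desk switches

### The arm

A 7-joint arm with a two-finger parallel gripper is mounted at the origin on the work surface. World frame = base frame: x ahead of the robot, y to its left, z up, the work surface at z = 0. Lengths are in m, angles in rad, forces in N, time in s.
With the tool pointing down it reaches from about 0.4 to 0.85 m from the base axis. Payload 4.5 kg.
Tool frame: the origin (TCP) lies midway between the tips of the shut fingers; the grasp point (between the pads) lies 19 mm behind it; z points along the fingers, y is the line along which they close (so a half turn about z gives the same grasp; the last joint's range is limited). The gripper opens to 88 mm and grips with 3 to 60 N. Pads are 18 mm wide; open, the fingers measure 123 mm over their backs; the gripper's body (75 mm by 187 mm) begins 45 mm behind the grasp point.
Start: joints at [1.373, 0.689, -0.195, 1.565, 0.157, 0.902, -0.215], TCP at [0.144, -0.608, 0.239] pointing down, gripper open.
Joint ranges: [-3.01, 3.01], [-0.46, 2.08], [-1.47, 1.51], [0.13, 2.56], [-1, 4.14], [0.04, 2.09], [-2.66, 2.66]. Speed limits (rad/s): [2.57, 2.57, 3.14, 3.14, 3.14, 3.14, 3.14].

### API

Orientations are given as a unit quaternion [x, y, z, w].
In Python, from plant import r gives the robot as it stands.
- The arm moves only by the tool carry_out, never from a script. Its argument "plan" is a list of rows, each an object with "rot": the turn, a rotation vector about the tool's x, y, z in rad, a list of three; "xyz": the shift along the tool's x, y, z in m, a list of three; "grip": the closure in counts, from 0 (fully open) to 255 (shut). In form: [{"rot": [wx, wy, wz], "xyz": [dx, dy, dz], "grip": grip}, ...]. A call has 1 to 8 rows; each row is the pose to reach, as a shift and turn from the pose commanded when the call began, along the tool's axes at that moment; what a row does not reach only later rows make up. A row lasts 1/12 s, in which the tool goes at most 41.7 mm and 7.16 degrees, less where a joint would pass 70% of its speed; a pose out of reach is approached as far as the arm can. A call with a gripper value outside its range is refused whole. The fingers move at their own pace and stop on an object; "squeeze" is the grip in N (left out, the last holds). Time passes only in rows, so rows that repeat a pose let the fingers close. It gives the time, the measured TCP pose, the force, the opening and the grip force at its end, in the units of the state.
- r.get_state(): the state, without advancing time (a new reading comes with each control period).
- r.snapshot(name): name is "scene" or "top"; returns the picture (384x512x3 uint8, red, green, blue); there is no depth.
- r.camera_params(name): a dict with "fx", "fy", "cx", "cy" (pixels), "distortion" ([k1, k2, p1, p2, k3] as OpenCV has them; the pictures are not rectified), "position" and "attitude" of the camera in the world. Camera axes: x right, y down, z forward; pixel columns grow to the right and rows downward; lengths in m; the calibration is good to about 2 mm. A picture is of the moment at which its call begins. camera_params takes no time and is no camera call.
- r.finish_job(): hands the job in; it is judged then, once.
The state is a dict: "clock": time; "q": joint angles; "qd": joint speeds; "joint_torque": joint torques, N m; "tool_pos": TCP position; "eef_rot": TCP orientation; "contact_force": force on the tool from outside, world axes, zero at the start; "moment": the same for the moment, N m; "opening": opening from 0.0 (shut) to 1.0 (fully open); "finger_force": force on a finger pad.
Only numpy, scipy, OpenCV 4.12 (cv2) and the standard library are available. Lean on these libraries where they do the work, as an engineer would, in place of code of your own. Each camera call takes 0.05 s, during which the arm holds its last target. There are 200 camera calls.

### The job

Start the slide scan by pressing the switches with a fingertip, in this order: the yellow lamp key, then the blue focus key, then the red scan key, each pressed gently but fully down so that it stays down. Leave the green eject key alone, do not pick up, tip or push the switch pods about, and leave the loupe, the tape and the box of slides where they are. Finish with the hand clear of everything.

Things in the scene. Friction and masses are not known exactly. Their poses are not given: they have to be found in the camera images.
- lamp_pod: loose grey switch pod of the lamp key, 64 x 64 x 39 mm high, about 0.5 kg on a rubber foot; origin at the centre of its underside, z up; it stands on the work surface (z = 0) at some yaw
- lamp_top (a point): centre of the top face of the yellow round (36 mm across) mushroom cap of the lamp key, 24 mm proud of its pod (63 mm above the work surface while up); it goes straight down as the key is pressed
- lamp_key (a joint): how far the lamp key is pressed, m: 0 = up, 0.008 = fully down (cap top then 55 mm above the work surface, once let go). The key slides against steady friction of about 3 N and stays where it is left; it does not come back up. Its cap sits on a stiff spring, 2.5 N per mm and up to 7 mm, so the cap first sinks about 1 mm before the key slides, gives some more once the key is at the bottom, and springs back by that much when let go: about 6 N means the key is fully down
- focus_pod: loose grey switch pod of the focus key, 64 x 64 x 39 mm high, about 0.5 kg on a rubber foot; origin at the centre of its underside, z up; it stands on the work surface (z = 0) at some yaw
- focus_top (a point): centre of the top face of the blue square (34 mm) mushroom cap of the focus key, 24 mm proud of its pod (63 mm above the work surface while up); it goes straight down as the key is pressed
- focus_key (a joint): how far the focus key is pressed, m: 0 = up, 0.008 = fully down (cap top then 55 mm above the work surface, once let go). The key slides against steady friction of about 3 N and stays where it is left; it does not come back up. Its cap sits on a stiff spring, 2.5 N per mm and up to 7 mm, so the cap first sinks about 1 mm before the key slides, gives some more once the key is at the bottom, and springs back by that much when let go: about 6 N means the key is fully down
- scan_pod: loose grey switch pod of the scan key, 64 x 64 x 39 mm high, about 0.5 kg on a rubber foot; origin at the centre of its underside, z up; it stands on the work surface (z = 0) at some yaw
- scan_top (a point): centre of the top face of the red round (36 mm across) mushroom cap of the scan key, 24 mm proud of its pod (63 mm above the work surface while up); it goes straight down as the key is pressed
- scan_key (a joint): how far the scan key is pressed, m: 0 = up, 0.008 = fully down (cap top then 55 mm above the work surface, once let go). The key slides against steady friction of about 3 N and stays where it is left; it does not come back up. Its cap sits on a stiff spring, 2.5 N per mm and up to 7 mm, so the cap first sinks about 1 mm before the key slides, gives some more once the key is at the bottom, and springs back by that much when let go: about 6 N means the key is fully down
- eject_pod: loose grey switch pod of the eject key, 64 x 64 x 39 mm high, about 0.5 kg on a rubber foot; origin at the centre of its underside, z up; it stands on the work surface (z = 0) at some yaw
- eject_top (a point): centre of the top face of the green square (34 mm) mushroom cap of the eject key, 24 mm proud of its pod (63 mm above the work surface while up); it goes straight down as the key is pressed
- eject_key (a joint): how far the eject key is pressed, m: 0 = up, 0.008 = fully down (cap top then 55 mm above the work surface, once let go). The key slides against steady friction of about 3 N and stays where it is left; it does not come back up. Its cap sits on a stiff spring, 2.5 N per mm and up to 7 mm, so the cap first sinks about 1 mm before the key slides, gives some more once the key is at the bottom, and springs back by that much when let go: about 6 N means the key is fully down
- scanner: fixed desktop slide scanner, black box 200 x 150 mm, 127 mm high with the slide standing in its top; origin at the centre of its underside; not to be used
- loupe: bystander: loose black magnifier, 46 mm across, 42 mm high; origin at the centre of its underside
- tape: bystander: loose tan roll of tape lying flat, 60 mm across, 22 mm high; origin at the centre of its underside
- slidebox: bystander: loose cardboard box of slides, 80 x 56 mm, 55 mm high with its slides; origin at the centre of its underside
Not all that is in view belongs to the job. Leave any orange or pink look-alike of the lamp_pod alone.

How it is judged:
By the outcome, as a careful person would: the job done as asked, in the order asked, and still so for the second after the job is handed in, with the robot touching nothing.
It also fails if it takes over 48 s, if anything falls off the work surface, if the arm or the gripper's body presses on something with over 40 N, if the wrist force passes 120 N, or if a joint passes its speed limit or range.

## Working session

There is one attempt and no reset: what is moved stays moved. The work goes in short steps, Python scripts to look and compute and a tool call to move; the robot and the scene stay as the last step left them, time stands still between calls to the robot, and variables do not carry over. Pictures are saved under pics/ and viewed, at most 10 in all, crops included, and the job is handed in when it is done.

Besides the shell and the picture viewer there is one more tool, called in YAML: its name, and indented under it one key for each argument. carry_out: Moves the arm, as the interface text tells. Its arguments: {"type":"object","properties":{"plan":{"type":"array"},"squeeze":{"type":"number"}},"required":["plan"]}

```bash
ls; mkdir -p pics
python3 - <<'E'
from plant import r
import cv2
print(r.get_state())
for n in("scene","top"):
    print(r.camera_params(n)); cv2.imwrite(f"pics/{n}0.png",r.snapshot(n)[:,:,::-1])
E
```

```text
pics
{'clock': 0.0, 'q': array([ 1.37281862,  0.68999171, -0.19450943,  1.56634776,  0.15733797,
        0.90243371, -0.21510257]), 'qd': array([-0.00087044,  0.00011856,  0.0018092 , -0.00141992, -0.00236949,
        0.00075681,  0.00081968]), 'joint_torque': array([-5.72990721e-04, -5.27572668e+01, -1.26710918e+00, -1.53430635e+01,
       -5.25785610e-02,  6.38637808e-03,  1.48348595e-04]), 'tool_pos': array([ 0.14337031, -0.60770222,  0.23790408]), 'eef_rot': array([ 9.93286085e-01,  1.15680403e-01, -1.78462134e-04, -8.74770253e-04]), 'contact_force': array([ 0.19595873, -0.08244225, -1.15103808]), 'moment': array([ 0.0211405 , -0.01139965,  0.06425257]), 'finger_force': 0.0, 'opening': 0.9938880559050975}
{'fx': 492.04060636264984, 'fy': 492.04060636264984, 'cx': 256.12950071752243, 'cy': 193.50750781777364, 'distortion': array([-0.05189882,  0.        ,  0.        ,  0.        ,  0.        ]), 'position': array([ 1.00541852, -0.53662793,  0.98568947]), 'attitude': array([ 0.88692335,  0.31685841, -0.10741669, -0.31847978])}
{'fx': 387.3999997306615, 'fy': 387.3999997306615, 'cx': 253.92245154456825, 'cy': 196.75051388016803, 'distortion': array([-0.01814185,  0.        ,  0.        ,  0.        ,  0.        ]), 'position': array([0.47978548, 0.07762912, 0.995659  ]), 'attitude': array([-0.69557642,  0.71708487, -0.02939062,  0.03315005])}
```

View pics/scene0.png

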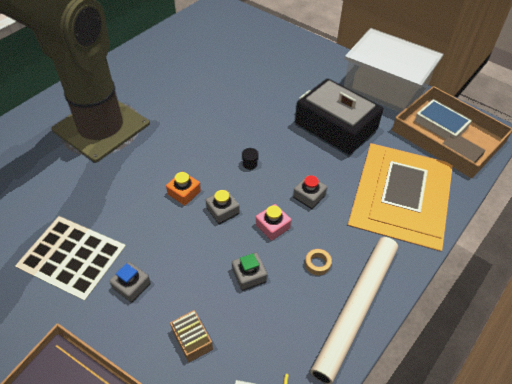

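View pics/top0.png

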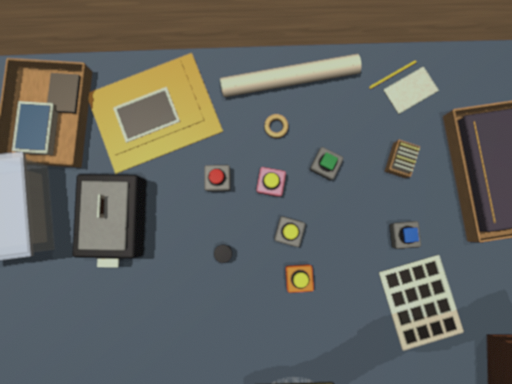

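The grey lamp pod (yellow cap) is at (222,199) in the scene view and (290,232) in the top view. The orange and pink pods with yellow caps are look-alikes. Blue is at (126,272) / (409,235), red at (312,183) / (217,177) and green at (249,262) / (328,161).

```bash
cat > h.py <<'E'
from plant import r
import cv2, numpy as np
from scipy.spatial.transform import Rotation as R
def ray(n,uv):
    p=r.camera_params(n); K=np.array([[p['fx'],0,p['cx']],[0,p['fy'],p['cy']],[0,0,1]])
    x=cv2.undistortPoints(np.array([[uv]],float),K,p['distortion'])[0,0]
    d=R.from_quat(p['attitude']).apply([*x,1]); return p['position'],d/np.linalg.norm(d)
def onz(n,uv,z):
    o,d=ray(n,uv); return o+d*(z-o[2])/d[2]
def tri(a,b):
    (o1,d1),(o2,d2)=ray('scene',a),ray('top',b)
    s=np.linalg.lstsq(np.c_[d1,-d2],o2-o1,rcond=None)[0]
    p,q=o1+s[0]*d1,o2+s[1]*d2; return (p+q)/2,np.linalg.norm(p-q)
H={'yellow':(24,33),'blue':(105,122),'red':(0,5),'green':(50,80)}
def cap(img,col,near,rad=14):
    hsv=cv2.cvtColor(img,cv2.COLOR_RGB2HSV); lo,hi=H[col]
    m=cv2.inRange(hsv,(lo,140,60),(hi,255,255)); w=np.zeros_like(m); cv2.circle(w,near,rad,255,-1); m&=w
    n,l,s,c=cv2.connectedComponentsWithStats(m); i=1+np.argmax(s[1:,4])
    # keep the bright top face, not the shaded sides
    v=hsv[...,2]*(l==i); t=(v>0.8*np.percentile(v[l==i],90)); ys,xs=np.nonzero(t)
    return np.array([xs.mean(),ys.mean()]),s[i][2:5],t.sum()
CAPS={'lamp':('yellow',(222,198),(290,232)),'focus':('blue',(127,272),(409,235)),'scan':('red',(312,183),(217,177)),'eject':('green',(249,262),(328,161)),
 'orange':('yellow',(182,180),(301,280)),'pink':('yellow',(274,214),(271,181))}
E
python3 - <<'E'
from h import *
S,T=r.snapshot('scene'),r.snapshot('top')
for k,(c,a,b) in CAPS.items():
    u,v=cap(S,c,a),cap(T,c,b); P,g=tri(u[0],v[0])
    print(k,u[0].round(1),u[1],u[2],v[0].round(1),v[1],v[2],P.round(4),'gap',round(g,4),onz('scene',u[0],.063)[:2].round(4),onz('top',v[0],.063)[:2].round(4))
for k,z,b in(('loupe',.042,(223,254)),('tape',.022,(276,126)),('box',.055,(404,158)),('scanner',.1,(107,216))):print(k,onz('top',b,z).round(3))
s=r.get_state();print(R.from_quat(s['eef_rot']).as_matrix().round(4),s['tool_pos'])
def crop(I,c,h=24): x,y=c; return cv2.resize(I[y-h:y+h,x-h:x+h],(240,240),interpolation=cv2.INTER_CUBIC)
o=np.vstack([np.hstack([crop(S,CAPS[k][1]) for k in('lamp','focus','scan')]),np.hstack([crop(T,CAPS[k][2]) for k in('lamp','focus','scan')])])
cv2.imwrite('pics/crop.png',o[:,:,::-1])
E
```

```text
lamp [221.5 195.2] [ 14  12 133] 120 [290.4 231.3] [ 16  16 182] 149 [ 0.4771 -0.0031  0.0645] gap 0.0012 [ 0.4768 -0.0019] [ 0.4767 -0.0036]
focus [126.  272.1] [ 21  19 226] 195 [410.7 234.5] [ 15  16 199] 171 [ 0.4602 -0.2914  0.0634] gap 0.0001 [ 0.46   -0.2913] [ 0.4601 -0.2916]
scan [311.1 180.5] [ 15  12 133] 111 [215.6 175.6] [ 15  15 177] 145 [0.617  0.173  0.0649] gap 0.001 [0.6165 0.1749] [0.6169 0.1729]
eject [248.6 261.2] [ 17  17 176] 160 [334.4 159.6] [2 4 5] 5 [ 0.6478 -0.112   0.0772] gap 0.0077 [ 0.6452 -0.1028] [ 0.6474 -0.1174]
orange [181.4 177. ] [ 14  12 128] 114 [300.6 279.7] [ 16  16 199] 155 [ 0.3621 -0.023   0.0649] gap 0.0007 [ 0.3611 -0.0217] [ 0.3616 -0.0234]
pink [273.5 211.1] [ 15  12 143] 129 [271.  179.7] [ 15  15 174] 143 [0.6032 0.039  0.0641] gap 0.0013 [0.6031 0.0401] [0.6028 0.0386]
loupe [0.426 0.161 0.042]
tape [0.747 0.019 0.022]
box [ 0.648 -0.291  0.055]
scanner [0.525 0.424 0.1  ]
[[ 9.732e-01  2.298e-01 -3.000e-04]
 [ 2.298e-01 -9.732e-01  1.000e-03]
 [-1.000e-04 -1.100e-03 -1.000e+00]] [ 0.14345782 -0.60793511  0.23823096]
```

View pics/crop.png

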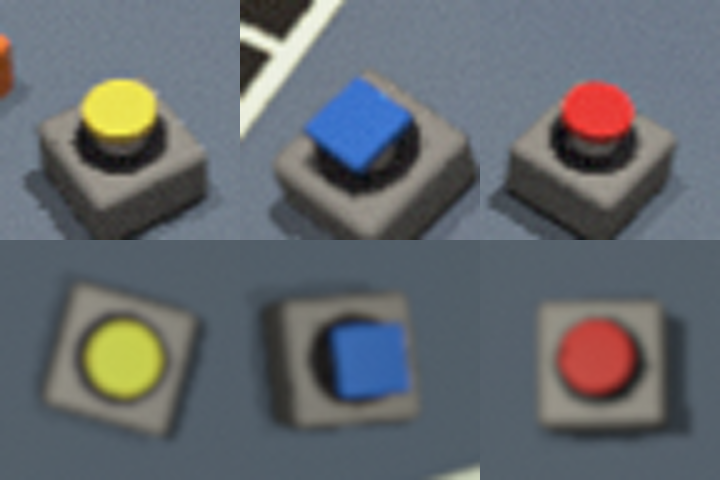

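Measured heights match the text (63–65 mm), so the points hold: lamp (0.477,-0.003), focus (0.460,-0.2915), scan (0.617,0.1735). I'll shut the fingers and head for the lamp at height.

carry_out:
  plan:
    - {"rot":[0,0,0],"xyz":[0.028,-0.031,0],"grip":255}
    - {"rot":[0,0,0],"xyz":[0.056,-0.062,0],"grip":255}
    - {"rot":[0,0,0],"xyz":[0.084,-0.093,0],"grip":255}
    - {"rot":[0,0,0],"xyz":[0.112,-0.124,0],"grip":255}
    - {"rot":[0,0,0],"xyz":[0.14,-0.155,0],"grip":255}
    - {"rot":[0,0,0],"xyz":[0.168,-0.186,0],"grip":255}
    - {"rot":[0,0,0],"xyz":[0.196,-0.217,0],"grip":255}
    - {"rot":[0,0,0],"xyz":[0.224,-0.248,0],"grip":255}
  squeeze: 10

```text
clock: 0.87
tool_pos: [0.3047, -0.3144, 0.2388]
eef_rot: [0.993, 0.115, 0.0, 0.0]
contact_force: [1.8, -0.5, -0.3]
opening: 0.42
finger_force: 0.0
```

```bash
cat > go.py <<'E'
import sys; from h import *
np.set_printoptions(suppress=True)
s=r.get_state(); t=np.array(eval(sys.argv[1])); M=R.from_quat(s['eef_rot'])
print('t',round(s['clock'],2),'tcp',s['tool_pos'].round(4),'F',s['contact_force'].round(2),'q',s['q'].round(2),'open',round(s['opening'],3),'tilt',M.as_matrix()[:,2].round(4))
print('shift',M.inv().apply(t-s['tool_pos']).round(4))
E
python3 go.py "[.477,-.003,.2]"
```

```text
t 0.87 tcp [ 0.3047 -0.3144  0.2388] F [ 1.82 -0.47 -0.31] q [ 0.81  0.46 -0.17  2.1   0.14  0.59 -0.79] open 0.42 tilt [ 0.0003 -0.0002 -1.    ]
shift [ 0.2391 -0.2637  0.0388]
```

carry_out:
  plan:
    - {"rot":[0,0,0],"xyz":[0.028,-0.03,0.01],"grip":255}
    - {"rot":[0,0,0],"xyz":[0.056,-0.061,0.025],"grip":255}
    - {"rot":[0,0,0],"xyz":[0.084,-0.092,0.04],"grip":255}
    - {"rot":[0,0,0],"xyz":[0.112,-0.123,0.055],"grip":255}
    - {"rot":[0,0,0],"xyz":[0.14,-0.154,0.07],"grip":255}
    - {"rot":[0,0,0],"xyz":[0.168,-0.185,0.085],"grip":255}
    - {"rot":[0,0,0],"xyz":[0.196,-0.215,0.1],"grip":255}
    - {"rot":[0,0,0],"xyz":[0.22,-0.242,0.115],"grip":255}

```text
clock: 1.53
tool_pos: [0.4577, -0.0393, 0.1281]
eef_rot: [0.993, 0.116, 0.0, 0.0]
contact_force: [1.0, -0.3, 0.0]
opening: 0.005
finger_force: 0.0
```

carry_out:
  plan:
    - {"rot":[0,0,0],"xyz":[0.015,-0.018,0.01],"grip":255}
    - {"rot":[0,0,0],"xyz":[0.0191,-0.0217,0.02],"grip":255}
    - {"rot":[0,0,0],"xyz":[0.0191,-0.0217,0.02],"grip":255}
    - {"rot":[0,0,0],"xyz":[0.0191,-0.0217,0.02],"grip":255}
    - {"rot":[0,0,0],"xyz":[0.0191,-0.0217,0.02],"grip":255}

```text
clock: 1.95
tool_pos: [0.4693, -0.018, 0.1092]
eef_rot: [0.993, 0.114, -0.001, 0.001]
contact_force: [0.1, -0.6, 0.5]
opening: 0.009
finger_force: 0.0
```

```bash
python3 go.py "[.477,-.003,.07]"; python3 -c "
from h import *
cv2.imwrite('pics/s1.png',cv2.resize(r.snapshot('scene')[120:280,120:320],(800,640))[:600,:,::-1])"
```

```text
t 1.95 tcp [ 0.4693 -0.018   0.1092] F [ 0.14 -0.61  0.49] q [-0.05  0.73 -0.02  2.14  0.06  0.28 -1.47] open 0.009 tilt [-0.0009 -0.0015 -1.    ]
shift [ 0.0109 -0.0129  0.0391]
```

View pics/s1.png

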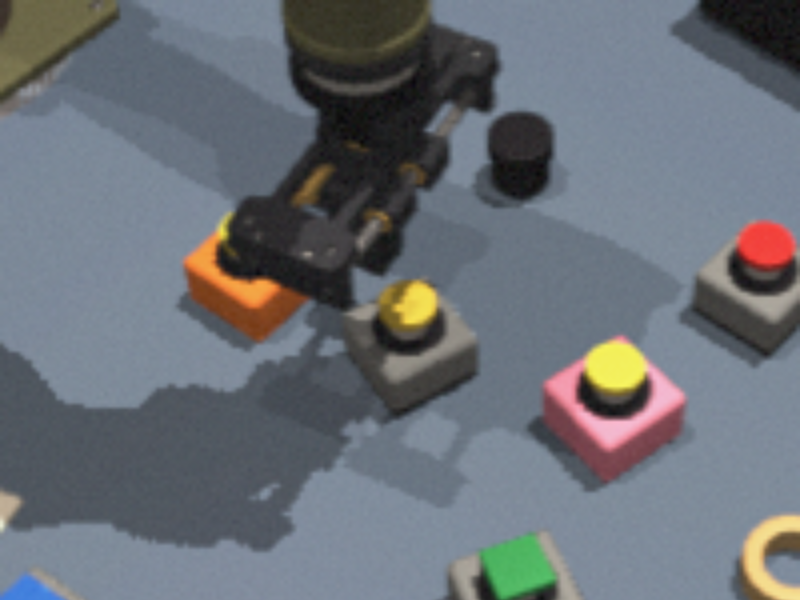

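The lamp cap is at about (408,305) in this crop and the fingers are just short of it, so the remaining shift agrees with the picture.

carry_out:
  plan:
    - {"rot":[0,0,0],"xyz":[0.0055,-0.0065,0],"grip":255}
    - {"rot":[0,0,0],"xyz":[0.011,-0.013,0],"grip":255}
    - {"rot":[0,0,0],"xyz":[0.011,-0.013,0.013],"grip":255}
    - {"rot":[0,0,0],"xyz":[0.011,-0.013,0.026],"grip":255}
    - {"rot":[0,0,0],"xyz":[0.011,-0.013,0.039],"grip":255}
    - {"rot":[0,0,0],"xyz":[0.011,-0.013,0.039],"grip":255}
    - {"rot":[0,0,0],"xyz":[0.011,-0.013,0.039],"grip":255}

```text
clock: 2.58
tool_pos: [0.478, -0.0002, 0.0697]
eef_rot: [0.993, 0.116, -0.0, -0.0]
contact_force: [0.1, -0.1, 0.2]
opening: 0.002
finger_force: 0.0
```

```bash
python3 go.py "[.477,-.003,.055]"
```

```text
t 2.58 tcp [ 0.478  -0.0002  0.0697] F [ 0.12 -0.06  0.17] q [-0.09  0.81 -0.02  2.13  0.06  0.2  -1.49] open 0.002 tilt [-0.0005  0.0001 -1.    ]
shift [-0.0017  0.0025  0.0147]
```

carry_out:
  plan:
    - {"rot":[0,0,0],"xyz":[-0.001,0.0015,0.002],"grip":255}
    - {"rot":[0,0,0],"xyz":[-0.001,0.0015,0.004],"grip":255}
    - {"rot":[0,0,0],"xyz":[-0.001,0.0015,0.006],"grip":255}
    - {"rot":[0,0,0],"xyz":[-0.001,0.0015,0.008],"grip":255}
    - {"rot":[0,0,0],"xyz":[-0.001,0.0015,0.01],"grip":255}
    - {"rot":[0,0,0],"xyz":[-0.001,0.0015,0.012],"grip":255}
    - {"rot":[0,0,0],"xyz":[-0.001,0.0015,0.012],"grip":255}
    - {"rot":[0,0,0],"xyz":[-0.001,0.0015,0.012],"grip":255}

```text
clock: 3.25
tool_pos: [0.4777, -0.0023, 0.0578]
eef_rot: [0.993, 0.116, 0.0, 0.0]
contact_force: [1.3, 0.3, 2.5]
opening: 0.007
finger_force: 1.0
```

carry_out:
  plan:
    - {"rot":[0,0,0],"xyz":[0,0,0.0015],"grip":255}
    - {"rot":[0,0,0],"xyz":[0,0,0.003],"grip":255}
    - {"rot":[0,0,0],"xyz":[0,0,0.003],"grip":255}
    - {"rot":[0,0,0],"xyz":[0,0,0.003],"grip":255}

```text
clock: 3.58
tool_pos: [0.4777, -0.0023, 0.0547]
eef_rot: [0.993, 0.116, 0.0, 0.0]
contact_force: [1.3, -1.2, 2.6]
opening: 0.005
finger_force: 1.1
```

```bash
python3 go.py "[.477,-.003,.0525]"
```

```text
t 3.58 tcp [ 0.4777 -0.0023  0.0547] F [ 1.26 -1.25  2.64] q [-0.08  0.84 -0.01  2.14  0.06  0.16 -1.49] open 0.005 tilt [ 0.0006 -0.0002 -1.    ]
shift [-0.0008  0.0005  0.0022]
```

carry_out:
  plan:
    - {"rot":[0,0,0],"xyz":[0,0,0.001],"grip":255}
    - {"rot":[0,0,0],"xyz":[0,0,0.002],"grip":255}
    - {"rot":[0,0,0],"xyz":[0,0,0.0025],"grip":255}
    - {"rot":[0,0,0],"xyz":[0,0,0.0025],"grip":255}
    - {"rot":[0,0,0],"xyz":[0,0,0.0025],"grip":255}

```text
clock: 4.0
tool_pos: [0.4777, -0.0024, 0.0526]
eef_rot: [0.993, 0.116, 0.0, 0.0]
contact_force: [0.2, -1.0, 7.1]
opening: 0.008
finger_force: 3.5
```

```bash
python3 go.py "[.477,-.003,.0525]"
```

```text
t 4.0 tcp [ 0.4777 -0.0024  0.0526] F [ 0.17 -0.95  7.15] q [-0.08  0.85 -0.01  2.14  0.06  0.15 -1.49] open 0.008 tilt [ 0.0009 -0.0002 -1.    ]
shift [-0.0009  0.0004  0.0001]
```

7.1 N at z = 52.6 mm, so the key is at the bottom. I'll press 0.5 mm more for margin, then lift and go to focus.

carry_out:
  plan:
    - {"rot":[0,0,0],"xyz":[0,0,0.0005],"grip":255}
    - {"rot":[0,0,0],"xyz":[0,0,0.0005],"grip":255}
    - {"rot":[0,0,0],"xyz":[0,0,-0.005],"grip":255}
    - {"rot":[0,0,0],"xyz":[0,0,-0.02],"grip":255}
    - {"rot":[0,0,0],"xyz":[0,0,-0.04],"grip":255}
    - {"rot":[0,0,0],"xyz":[0,0,-0.06],"grip":255}
    - {"rot":[0,0,0],"xyz":[0,0,-0.07],"grip":255}
    - {"rot":[0,0,0],"xyz":[0,0,-0.07],"grip":255}

```text
clock: 4.67
tool_pos: [0.4777, -0.002, 0.1238]
eef_rot: [0.993, 0.116, 0.001, -0.0]
contact_force: [-0.4, 0.3, -0.2]
opening: 0.005
finger_force: 0.0
```

```bash
python3 go.py "[.460,-.2915,.12]"
```

```text
t 4.67 tcp [ 0.4777 -0.002   0.1238] F [-0.45  0.33 -0.21] q [-0.08  0.7  -0.03  2.11  0.05  0.33 -1.48] open 0.005 tilt [ 0.002   0.0004 -1.    ]
shift [-0.0838  0.2777  0.0037]
```

carry_out:
  plan:
    - {"rot":[0,0,0],"xyz":[-0.0105,0.0347,0],"grip":255}
    - {"rot":[0,0,0],"xyz":[-0.021,0.0694,0],"grip":255}
    - {"rot":[0,0,0],"xyz":[-0.0314,0.1041,0],"grip":255}
    - {"rot":[0,0,0],"xyz":[-0.0419,0.1389,0],"grip":255}
    - {"rot":[0,0,0],"xyz":[-0.0524,0.1736,0],"grip":255}
    - {"rot":[0,0,0],"xyz":[-0.0629,0.2083,0],"grip":255}
    - {"rot":[0,0,0],"xyz":[-0.0733,0.243,0],"grip":255}
    - {"rot":[0,0,0],"xyz":[-0.0838,0.2777,0],"grip":255}

```text
clock: 5.33
tool_pos: [0.4582, -0.2928, 0.121]
eef_rot: [0.993, 0.116, -0.001, -0.001]
contact_force: [0.5, 0.3, -0.6]
opening: 0.006
finger_force: 0.0
```

carry_out:
  plan:
    - {"rot":[0,0,0],"xyz":[0,0,0],"grip":255}
    - {"rot":[0,0,0],"xyz":[0,0,0],"grip":255}

```text
clock: 5.5
tool_pos: [0.4579, -0.2939, 0.121]
eef_rot: [0.994, 0.113, -0.001, -0.0]
contact_force: [0.3, 1.0, 1.0]
opening: 0.005
finger_force: 0.0
```

```bash
python3 go.py "[.460,-.2915,.07]"
python3 - <<'E'
from h import *
S,T=r.snapshot('scene'),r.snapshot('top')
for k in('lamp','orange','pink'):
    c,a,b=CAPS[k]
    try: u,v=cap(S,c,a),cap(T,c,b); print(k,u[0].round(1),u[2],v[0].round(1),v[2],tri(u[0],v[0]))
    except Exception as e: print(k,e)
cv2.imwrite('pics/s2.png',cv2.resize(S[120:320,60:320],(780,600))[:,:,::-1])
E
```

```text
t 5.5 tcp [ 0.4579 -0.2939  0.121 ] F [0.27 0.99 0.98] q [ 0.56  0.76 -0.13  1.91  0.2   0.48 -1.05] open 0.005 tilt [-0.002   0.0002 -1.    ]
shift [ 0.0027 -0.0018  0.051 ]
lamp [221.5 197.3] 121 [290.1 231.3] 147 (array([ 0.47705848, -0.00312038,  0.0565948 ]), np.float64(0.0008379050145171558))
orange [181.4 177. ] 114 [300.5 279.7] 156 (array([ 0.36202691, -0.0227894 ,  0.06472607]), np.float64(0.0005545524716942197))
pink [273.5 211.2] 128 [271.  179.7] 142 (array([0.60304593, 0.03900251, 0.06397339]), np.float64(0.0012326269993243688))
```

View pics/s2.png

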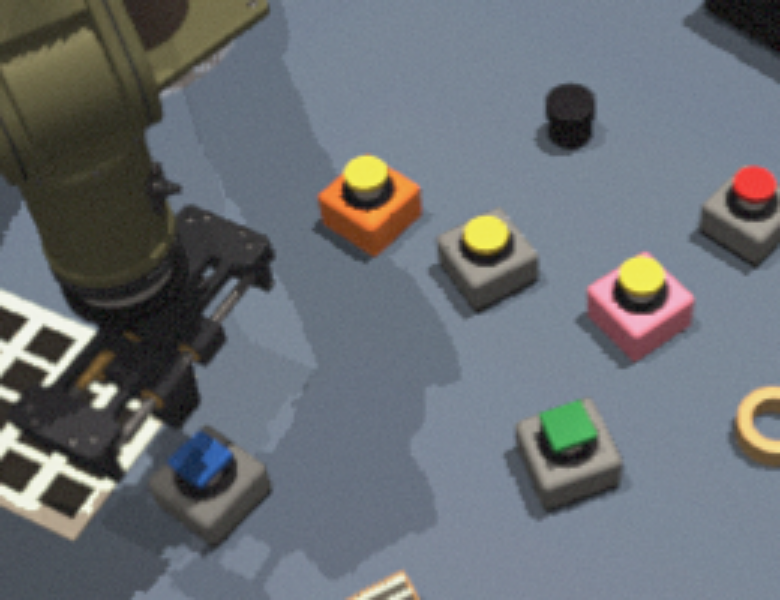

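The lamp cap at about (487,235) in the crop has visibly sunk, from 64.5 to 56.6 mm (8 mm), and its pod hasn't moved. Focus is next, with its cap at (200,458) in the crop and the finger above it.

carry_out:
  plan:
    - {"rot":[0,0,0],"xyz":[0.002,-0.0015,0.017],"grip":255}
    - {"rot":[0,0,0],"xyz":[0.002,-0.0015,0.034],"grip":255}
    - {"rot":[0,0,0],"xyz":[0.002,-0.0015,0.05],"grip":255}
    - {"rot":[0,0,0],"xyz":[0.002,-0.0015,0.05],"grip":255}
    - {"rot":[0,0,0],"xyz":[0.002,-0.0015,0.05],"grip":255}

```text
clock: 6.02
tool_pos: [0.4611, -0.2874, 0.0717]
eef_rot: [0.993, 0.117, -0.001, -0.001]
contact_force: [0.2, -0.3, 0.1]
opening: 0.007
finger_force: 0.0
```

```bash
python3 go.py "[.460,-.2915,.0525]"
```

```text
t 6.02 tcp [ 0.4611 -0.2874  0.0717] F [ 0.17 -0.33  0.14] q [ 0.54  0.84 -0.11  1.94  0.21  0.38 -1.07] open 0.007 tilt [-0.0021  0.0021 -1.    ]
shift [-0.002   0.0038  0.0192]
```

carry_out:
  plan:
    - {"rot":[0,0,0],"xyz":[-0.001,0.0025,0.001],"grip":255}
    - {"rot":[0,0,0],"xyz":[-0.001,0.0025,0.003],"grip":255}
    - {"rot":[0,0,0],"xyz":[-0.001,0.0025,0.005],"grip":255}
    - {"rot":[0,0,0],"xyz":[-0.001,0.0025,0.007],"grip":255}
    - {"rot":[0,0,0],"xyz":[-0.001,0.0025,0.009],"grip":255}
    - {"rot":[0,0,0],"xyz":[-0.001,0.0025,0.011],"grip":255}
    - {"rot":[0,0,0],"xyz":[-0.001,0.0025,0.013],"grip":255}
    - {"rot":[0,0,0],"xyz":[-0.001,0.0025,0.013],"grip":255}

```text
clock: 6.68
tool_pos: [0.461, -0.2926, 0.0592]
eef_rot: [0.993, 0.116, 0.0, 0.0]
contact_force: [-0.1, -0.1, 2.9]
opening: 0.003
finger_force: 1.1
```

carry_out:
  plan:
    - {"rot":[0,0,0],"xyz":[0,0,0.0015],"grip":255}
    - {"rot":[0,0,0],"xyz":[0,0,0.003],"grip":255}
    - {"rot":[0,0,0],"xyz":[0,0,0.003],"grip":255}
    - {"rot":[0,0,0],"xyz":[0,0,0.003],"grip":255}

```text
clock: 7.02
tool_pos: [0.461, -0.2926, 0.0562]
eef_rot: [0.993, 0.116, 0.0, 0.0]
contact_force: [0.6, -0.1, 1.3]
opening: 0.003
finger_force: 1.0
```

```bash
python3 go.py "[.460,-.2915,.0525]"
```

```text
t 7.02 tcp [ 0.461  -0.2926  0.0562] F [ 0.58 -0.07  1.31] q [ 0.54  0.87 -0.1   1.93  0.22  0.34 -1.07] open 0.003 tilt [ 0.0003 -0.0002 -1.    ]
shift [-0.0007 -0.0013  0.0037]
```

carry_out:
  plan:
    - {"rot":[0,0,0],"xyz":[0,0,0.001],"grip":255}
    - {"rot":[0,0,0],"xyz":[0,0,0.002],"grip":255}
    - {"rot":[0,0,0],"xyz":[0,0,0.003],"grip":255}
    - {"rot":[0,0,0],"xyz":[0,0,0.004],"grip":255}
    - {"rot":[0,0,0],"xyz":[0,0,0.004],"grip":255}
    - {"rot":[0,0,0],"xyz":[0,0,0.004],"grip":255}

```text
clock: 7.52
tool_pos: [0.461, -0.2926, 0.0526]
eef_rot: [0.993, 0.116, 0.0, 0.0]
contact_force: [-0.3, -0.1, 6.6]
opening: -0.001
finger_force: 3.5
```

```bash
python3 go.py "[.460,-.2915,.0525]"
```

```text
t 7.52 tcp [ 0.461  -0.2926  0.0526] F [-0.31 -0.13  6.58] q [ 0.54  0.88 -0.09  1.94  0.22  0.34 -1.07] open -0.001 tilt [ 0.0005 -0.0004 -1.    ]
shift [-0.0007 -0.0013  0.0001]
```

Fully down; a little more for margin, then lift.

carry_out:
  plan:
    - {"rot":[0,0,0],"xyz":[0,0,0.0005],"grip":255}
    - {"rot":[0,0,0],"xyz":[0,0,0.0005],"grip":255}
    - {"rot":[0,0,0],"xyz":[0,0,-0.005],"grip":255}
    - {"rot":[0,0,0],"xyz":[0,0,-0.02],"grip":255}
    - {"rot":[0,0,0],"xyz":[0,0,-0.04],"grip":255}
    - {"rot":[0,0,0],"xyz":[0,0,-0.06],"grip":255}
    - {"rot":[0,0,0],"xyz":[0,0,-0.07],"grip":255}
    - {"rot":[0,0,0],"xyz":[0,0,-0.07],"grip":255}

```text
clock: 8.18
tool_pos: [0.4617, -0.293, 0.124]
eef_rot: [0.993, 0.116, 0.001, 0.001]
contact_force: [-0.0, -0.4, 0.3]
opening: 0.004
finger_force: 0.0
```

```bash
python3 go.py "[.617,.1735,.12]"
```

```text
t 8.18 tcp [ 0.4617 -0.293   0.124 ] F [-0.01 -0.42  0.31] q [ 0.56  0.76 -0.13  1.91  0.2   0.49 -1.05] open 0.004 tilt [ 0.003  -0.0015 -1.    ]
shift [ 0.2582 -0.4184  0.0037]
```

carry_out:
  plan:
    - {"rot":[0,0,0],"xyz":[0.02,-0.0324,0],"grip":255}
    - {"rot":[0,0,0],"xyz":[0.04,-0.0648,0],"grip":255}
    - {"rot":[0,0,0],"xyz":[0.06,-0.0972,0],"grip":255}
    - {"rot":[0,0,0],"xyz":[0.08,-0.1296,0],"grip":255}
    - {"rot":[0,0,0],"xyz":[0.1,-0.162,0],"grip":255}
    - {"rot":[0,0,0],"xyz":[0.12,-0.1944,0],"grip":255}
    - {"rot":[0,0,0],"xyz":[0.14,-0.2268,0],"grip":255}
    - {"rot":[0,0,0],"xyz":[0.16,-0.2592,0],"grip":255}

```text
clock: 8.85
tool_pos: [0.5564, -0.0016, 0.1209]
eef_rot: [0.993, 0.116, -0.001, 0.0]
contact_force: [0.6, -0.1, 0.1]
opening: 0.005
finger_force: 0.0
```

```bash
python3 go.py "[.617,.1735,.12]"
```

```text
t 8.85 tcp [ 0.5564 -0.0016  0.1209] F [ 0.62 -0.07  0.15] q [-0.05  0.77 -0.05  1.88  0.07  0.5  -1.49] open 0.005 tilt [-0.0024 -0.0004 -1.    ]
shift [ 0.0993 -0.1565  0.0007]
```

carry_out:
  plan:
    - {"rot":[0,0,0],"xyz":[0.02,-0.032,0],"grip":255}
    - {"rot":[0,0,0],"xyz":[0.04,-0.064,0],"grip":255}
    - {"rot":[0,0,0],"xyz":[0.06,-0.096,0],"grip":255}
    - {"rot":[0,0,0],"xyz":[0.08,-0.128,0],"grip":255}
    - {"rot":[0,0,0],"xyz":[0.099,-0.1565,0],"grip":255}
    - {"rot":[0,0,0],"xyz":[0.099,-0.1565,0],"grip":255}
    - {"rot":[0,0,0],"xyz":[0.099,-0.1565,0],"grip":255}

```text
clock: 9.43
tool_pos: [0.6165, 0.1746, 0.1205]
eef_rot: [0.993, 0.118, -0.001, -0.0]
contact_force: [-0.5, -0.6, -0.8]
opening: 0.007
finger_force: 0.0
```

```bash
python3 go.py "[.617,.1735,.07]"
python3 - <<'E'
from h import *
S,T=r.snapshot('scene'),r.snapshot('top')
for k in('lamp','focus','pink'):
    c,a,b=CAPS[k]
    try: u,v=cap(S,c,a),cap(T,c,b); print(k,u[0].round(1),u[2],v[0].round(1),v[2],tri(u[0],v[0]))
    except Exception as e: print(k,e)
cv2.imwrite('pics/s3.png',cv2.resize(S[120:320,100:360],(780,600))[:,:,::-1])
E
```

```text
t 9.43 tcp [0.6165 0.1746 0.1205] F [-0.55 -0.58 -0.84] q [-0.34  0.85 -0.01  1.62  0.01  0.67 -1.69] open 0.007 tilt [-0.0018  0.0007 -1.    ]
shift [0.0003 0.0013 0.0505]
lamp attempt to get argmax of an empty sequence
focus [126.7 273.8] 186 [409.5 234.5] 173 (array([ 0.46018428, -0.2914609 ,  0.0559283 ]), np.float64(3.996508655969001e-05))
pink [272.5 217. ] 2 [277. 182.] 1 (array([0.60274992, 0.02752398, 0.05227682]), np.float64(0.0119970635711386))
```

View pics/s3.png

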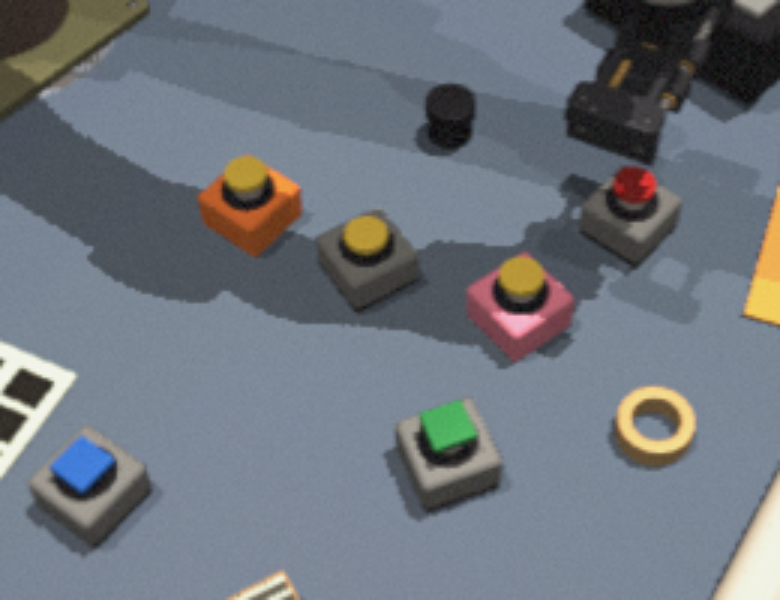

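The focus cap now measures 55.9 mm, so it is down and its pod is in place. The arm's shadow hid the yellow caps from the mask. The hand is above the red cap at (633,185) in the crop and clear of the scanner.

carry_out:
  plan:
    - {"rot":[0,0,0],"xyz":[0,0.001,0.017],"grip":255}
    - {"rot":[0,0,0],"xyz":[0,0.001,0.034],"grip":255}
    - {"rot":[0,0,0],"xyz":[0,0.001,0.05],"grip":255}
    - {"rot":[0,0,0],"xyz":[0,0.001,0.05],"grip":255}
    - {"rot":[0,0,0],"xyz":[0,0.001,0.05],"grip":255}

```text
clock: 9.95
tool_pos: [0.6167, 0.1681, 0.0715]
eef_rot: [0.993, 0.114, -0.001, 0.001]
contact_force: [0.4, -0.3, 0.3]
opening: 0.007
finger_force: 0.0
```

```bash
python3 go.py "[.617,.1735,.0525]"
```

```text
t 9.95 tcp [0.6167 0.1681 0.0715] F [ 0.36 -0.3   0.34] q [-0.33  0.92 -0.01  1.64  0.02  0.58 -1.69] open 0.007 tilt [-0.0026 -0.0021 -1.    ]
shift [ 0.0015 -0.0052  0.019 ]
```

carry_out:
  plan:
    - {"rot":[0,0,0],"xyz":[0.001,-0.003,0.001],"grip":255}
    - {"rot":[0,0,0],"xyz":[0.001,-0.003,0.002],"grip":255}
    - {"rot":[0,0,0],"xyz":[0.001,-0.003,0.004],"grip":255}
    - {"rot":[0,0,0],"xyz":[0.001,-0.003,0.004],"grip":255}
    - {"rot":[0,0,0],"xyz":[0.001,-0.003,0.004],"grip":255}

```text
clock: 10.37
tool_pos: [0.618, 0.1737, 0.0686]
eef_rot: [0.993, 0.116, 0.0, 0.0]
contact_force: [-0.1, 0.6, 1.0]
opening: 0.006
finger_force: 0.0
```

```bash
python3 go.py "[.617,.1735,.0525]"
```

```text
t 10.37 tcp [0.618  0.1737 0.0686] F [-0.08  0.6   1.  ] q [-0.34  0.93 -0.01  1.63  0.01  0.58 -1.7 ] open 0.006 tilt [ 0.0005 -0.     -1.    ]
shift [-0.0011 -0.      0.0161]
```

carry_out:
  plan:
    - {"rot":[0,0,0],"xyz":[-0.0005,0,0.002],"grip":255}
    - {"rot":[0,0,0],"xyz":[-0.0005,0,0.004],"grip":255}
    - {"rot":[0,0,0],"xyz":[-0.0005,0,0.006],"grip":255}
    - {"rot":[0,0,0],"xyz":[-0.0005,0,0.008],"grip":255}
    - {"rot":[0,0,0],"xyz":[-0.0005,0,0.01],"grip":255}
    - {"rot":[0,0,0],"xyz":[-0.0005,0,0.012],"grip":255}
    - {"rot":[0,0,0],"xyz":[-0.0005,0,0.012],"grip":255}
    - {"rot":[0,0,0],"xyz":[-0.0005,0,0.012],"grip":255}

```text
clock: 11.03
tool_pos: [0.6174, 0.1736, 0.0561]
eef_rot: [0.993, 0.116, -0.0, 0.0]
contact_force: [0.2, -0.1, 1.6]
opening: 0.004
finger_force: 0.9
```

```bash
python3 go.py "[.617,.1735,.0525]"
```

```text
t 11.03 tcp [0.6174 0.1736 0.0561] F [ 0.23 -0.1   1.62] q [-0.34  0.95 -0.01  1.64  0.02  0.56 -1.7 ] open 0.004 tilt [-0.0001 -0.0001 -1.    ]
shift [-0.0004  0.      0.0036]
```

carry_out:
  plan:
    - {"rot":[0,0,0],"xyz":[0,0,0.001],"grip":255}
    - {"rot":[0,0,0],"xyz":[0,0,0.002],"grip":255}
    - {"rot":[0,0,0],"xyz":[0,0,0.003],"grip":255}
    - {"rot":[0,0,0],"xyz":[0,0,0.004],"grip":255}
    - {"rot":[0,0,0],"xyz":[0,0,0.004],"grip":255}
    - {"rot":[0,0,0],"xyz":[0,0,0.004],"grip":255}

```text
clock: 11.53
tool_pos: [0.6174, 0.1736, 0.0527]
eef_rot: [0.993, 0.116, 0.0, 0.0]
contact_force: [-1.5, -0.9, 7.9]
opening: 0.004
finger_force: 3.4
```

```bash
python3 go.py "[.617,.1735,.0525]"
```

```text
t 11.53 tcp [0.6174 0.1736 0.0527] F [-1.48 -0.9   7.89] q [-0.34  0.95 -0.01  1.64  0.02  0.55 -1.7 ] open 0.004 tilt [ 0.0001 -0.0001 -1.    ]
shift [-0.0004 -0.      0.0002]
```

carry_out:
  plan:
    - {"rot":[0,0,0],"xyz":[0,0,0.0005],"grip":255}
    - {"rot":[0,0,0],"xyz":[0,0,0.0005],"grip":255}
    - {"rot":[0,0,0],"xyz":[0,0,-0.005],"grip":255}
    - {"rot":[0,0,0],"xyz":[0,0,-0.02],"grip":255}
    - {"rot":[0,0,0],"xyz":[0,0,-0.045],"grip":255}
    - {"rot":[0,0,0],"xyz":[0,0,-0.08],"grip":255}
    - {"rot":[0,0,0],"xyz":[0,0,-0.115],"grip":255}
    - {"rot":[0,0,0],"xyz":[0,0,-0.15],"grip":255}

```text
clock: 12.2
tool_pos: [0.6169, 0.1735, 0.2033]
eef_rot: [0.993, 0.116, -0.001, 0.0]
contact_force: [0.1, 0.5, 0.3]
opening: 0.007
finger_force: 0.0
```

carry_out:
  plan:
    - {"rot":[0,0,0],"xyz":[-0.02,0.032,-0.01],"grip":255}
    - {"rot":[0,0,0],"xyz":[-0.04,0.064,-0.02],"grip":255}
    - {"rot":[0,0,0],"xyz":[-0.06,0.096,-0.03],"grip":255}
    - {"rot":[0,0,0],"xyz":[-0.08,0.128,-0.03],"grip":255}
    - {"rot":[0,0,0],"xyz":[-0.1,0.16,-0.03],"grip":255}
    - {"rot":[0,0,0],"xyz":[-0.12,0.19,-0.03],"grip":255}
    - {"rot":[0,0,0],"xyz":[-0.13,0.205,-0.03],"grip":255}
    - {"rot":[0,0,0],"xyz":[-0.13,0.205,-0.03],"grip":255}

```text
clock: 12.87
tool_pos: [0.5356, -0.062, 0.2322]
eef_rot: [0.994, 0.111, -0.001, 0.002]
contact_force: [-0.3, 0.3, 0.6]
opening: 0.006
finger_force: 0.0
```

```bash
python3 go.py "[.5,-.03,.2]"
python3 - <<'E'
from h import *
S,T=r.snapshot('scene'),r.snapshot('top')
for k in('scan','focus'):
    c,a,b=CAPS[k]
    try: u,v=cap(S,c,a),cap(T,c,b); print(k,u[0].round(1),u[2],v[0].round(1),v[2],tri(u[0],v[0]))
    except Exception as e: print(k,e)
cv2.imwrite('pics/s4.png',cv2.resize(np.hstack([S,T]),(800,300))[:,:,::-1])
E
```

```text
t 12.87 tcp [ 0.5356 -0.062   0.2322] F [-0.28  0.29  0.56] q [ 0.05  0.58 -0.04  1.84  0.04  0.73 -1.36] open 0.006 tilt [-0.0022 -0.0037 -1.    ]
shift [-0.0276 -0.0392  0.0322]
scan [310.8 182.5] 114 [215.9 176. ] 142 (array([0.61709497, 0.17306575, 0.05735762]), np.float64(0.0008671782205412092))
focus attempt to get argmax of an empty sequence
```

View pics/s4.png

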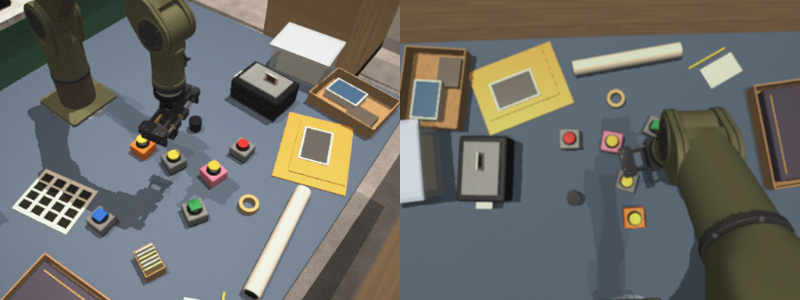

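The scan cap dropped from 64.9 to 57.4 mm, within about 0.5 mm of the full 8 mm stroke. At 7.9 N and z = 52.7 mm it was at the bottom. The picture shows all pods and bystanders in place and the hand clear at 0.23 m, so I'm handing in.

```bash
python3 -c "
from plant import r
print(r.finish_job())"
```

```text
the job is handed in; nothing more can be done
None
```

I pressed the lamp, focus and scan keys fully down in that order and handed the job in at about 13 s; the green eject key and the other items were left alone, and the hand is clear.

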